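# Stand the set agar slants back upright

### The arm

A 6-joint arm with a two-finger parallel gripper is mounted at the origin on the work surface. World frame = base frame: x ahead of the robot, y to its left, z up, the work surface at z = 0. Lengths are in mm, angles in rad, forces in N, time in s.
With the tool pointing down it reaches from about 275 to 975 mm from the base axis. Payload 8.4 kg.
Tool frame: the origin (TCP) lies midway between the tips of the shut fingers; the grasp point (between the pads) lies 19 mm behind it; z points along the fingers, y is the line along which they close (so a half turn about z gives the same grasp; the last joint's range is limited). The gripper opens to 92 mm and grips with 3 to 60 N. Pads are 20 mm wide; open, the fingers measure 128 mm over their backs; the gripper's body (75 mm by 189 mm) begins 69 mm behind the grasp point.
Start: joints at [1.263, 0.353, 1.633, -0, 1.155, -0.002], TCP at [188.159, 596.007, 214.583] pointing down, gripper open.
Joint ranges: [-2.63, 2.63], [-0.92, 2.1], [0.06, 2.66], [-1.3, 4.44], [0, 2.69], [-3.02, 3.02]. Speed limits (rad/s): [2.22, 2.22, 2.79, 3.14, 3.14, 3.14].

### API

Orientations are given as a unit quaternion [x, y, z, w].
In Python, from cell import ctrl gives the robot as it stands.
- The arm moves only by the tool send_rows, never from a script. Its argument "steps" is a list of rows, each an object of numbers: "gripper": the gripper command: -1 is shut, 1 is fully open, values between are in proportion; "tx", "ty", "tz": the shift along the tool's x, y, z in m; "rx", "ry", "rz": the turn, a rotation vector about the tool's x, y, z in rad. In form: [{"gripper": .., "tx": .., "ty": .., "tz": .., "rx": .., "ry": .., "rz": ..}, ...]. A call has 1 to 20 rows; each row shifts and turns the commanded pose from where the row before left it, along the tool's axes as they then stand; what a row does not reach is not made up. A row lasts 1/10 s, in which the tool goes at most 50 mm and 8.59 degrees, less where a joint would pass 70% of its speed; a pose out of reach is approached as far as the arm can. A call with a gripper value outside its range is refused whole. The fingers move at their own pace and stop on an object; "newtons" is the grip in N (left out, the last holds). Time passes only in rows, so rows that do not move let the fingers close. It gives the time, the measured TCP pose, the force, the opening and the grip force at its end, in the units of the state.
- ctrl.state(): the state, without advancing time (a new reading comes with each control period).
- ctrl.camera(name): name is "scene" or "top" or "wrist"; returns a dict with "img" (420x560x3 uint8, red, green, blue), "camera_matrix" (3x3 intrinsics, pixels), "camera_from_world" (4x4, takes a point from world to camera coordinates); the wrist camera has in their place "mount" (4x4, takes a point from camera to tool coordinates, whose origin is the TCP and whose axes are the flange's). Camera axes: x right, y down, z forward; pixel columns grow to the right and rows downward; lengths in mm; the calibration is good to about 2 mm. A picture is of the moment at which its call begins: read the wrist's pose just before it. There is no depth.
- ctrl.close_job(): hands the job in; it is judged then, once.
Trained networks look in a picture, given as the dict that the camera call returned (one of the last four; its "shot" number tells which), for a name from the list of things; names that differ only in an ending like _2 or _b are one class to them, and where a whole thing is asked for, a point or a joint stands for the part that bears it (a point fixed in the world has none). Each returns a list of dicts, best first, with "score" (0 to 1); they miss things now and then, are a little off and sometimes report something else, mostly with a low value. They report only what shows in the picture. A call takes as long as a camera call.
- ctrl.spot_in(query, picture): "location" ([row, column] in pixels, amid what is visible of it).
- ctrl.regions_of(query, picture): "mask" (420x560 bool, what is visible of it) and "location" ([row, column] in pixels, amid what is visible of it).
The state is a dict: "time_s": time; "joints": joint angles; "qd": joint speeds; "effort": joint torques, N m; "eef_pos": TCP position; "orientation": TCP orientation; "ft_force": force on the tool from outside, world axes, zero at the start; "torque": the same for the moment, N m; "width": finger opening in mm; "finger_force": force on a finger pad.
Only numpy, scipy, OpenCV 4.12 (cv2) and the standard library are available. Lean on these libraries where they do the work, as an engineer would, in place of code of your own. Each camera call takes 0.05 s, during which the arm holds its last target. There are 200 camera calls.

### The job

The agar in the two red-capped slant racks has set: with a fingertip, gently push each of these two racks up off its slanted legs so that it rocks back and stands upright on its flat base about where it is, without grasping, lifting or shoving it away. Leave the blue-capped rack resting slanted, its agar is still setting, and do not disturb the other things on the bench.

Things in the scene. Friction and masses are not known exactly. Their poses are not given: they have to be found in the camera images.
- rack_red_a: loose slant rack with 8 RED-capped tubes, clipped fast in 2 rows of 4; rack and tubes are one rigid body, 0.35-0.6 kg. Frame: origin at the centre of its flat base (64 mm in x, 108 in y), z along the tubes to the caps, y along the rows, x to its slanted legs. Shelves up to z = 67 mm; caps 19 mm across, z = 93 to 112, at x = +-12, y = +-12 and +-35. Upright when its z is vertical
- rack_red_a_heel (a point): middle of the pivot edge of rack_red_a, where flat base and slanted legs meet (rack frame x = 32, y = 0, z = 0 mm). Pushed level from the overhanging side at the caps (1 to 3 N), the rack rolls about this edge; after about 20 degrees it passes its balance and rocks down on to its base by itself
- rack_red_a_push (a point): outer line of the cap tops of rack_red_a on the overhanging side, midway between the two middle caps (rack frame x = 21, y = 0, z = 112 mm); about 77 mm above the bench at the start
- rack_red_b: a second red-capped rack, just like rack_red_a. At the start every rack rests on its slanted legs: its z leans 52 degrees from vertical towards its x side, roughly away from the robot, and the caps overhang the bench, their lowest rims some 66 to 77 mm up
- rack_red_b_heel (a point): middle of the pivot edge of rack_red_b, where flat base and slanted legs meet (rack frame x = 32, y = 0, z = 0 mm)
- rack_red_b_push (a point): outer line of the cap tops of rack_red_b on the overhanging side, midway between the two middle caps (rack frame x = 21, y = 0, z = 112 mm); about 77 mm above the bench at the start
- rack_blue: a third rack like rack_red_a, with BLUE caps; agar still setting, it stays slanted. The slanted legs of each rack are thin bars only in its two end plates (y = +-52 mm), 55 mm long, starting at the pivot edge x = 32, z = 0 and rising 52 degrees from the base towards +x
- rack_blue_heel (a point): middle of the pivot edge of rack_blue, where flat base and slanted legs meet (rack frame x = 32, y = 0, z = 0 mm)
- rack_blue_push (a point): outer line of the cap tops of rack_blue on the overhanging side, midway between the two middle caps (rack frame x = 21, y = 0, z = 112 mm); about 77 mm above the bench at the start
- dish_a: Petri dish with lid, 92 mm diameter, 16 mm high, red agar; origin under its centre
- dish_b: the same, stacked on dish_a
- dish_c: Petri dish with lid, 92 mm diameter, 16 mm high, yellow agar, lying alone; origin under its centre
- media: amber media bottle with blue cap, 70 mm diameter, 145 mm high, origin under its centre
- marker: white marker pen with black cap, 136 mm long along its x, 14 mm thick, lying; origin under its middle
- tipbox: open blue pipette-tip box, 85 x 123 x 69 mm high, origin under its centre

How it is judged (in metres and radians):
At the end, for the whole second after the job is handed in: Both red-capped racks stand upright and still on their flat bases (tubes within 0.06 rad of vertical, base within 5 mm of the bench), their pivot edges within 60 mm of where they were; the blue-capped rack still rests slanted within 15 mm of its place; every other thing is within 20 mm of its place (angle between each of rack_red_a, rack_red_b's own z axis and vertical below 0.06 rad and height (world z) of each of rack_red_a, rack_red_a_heel, rack_red_b, rack_red_b_heel below 0.005 m and linear speed of each of rack_red_a, rack_red_b below 0.02 m/s and angular speed of each of rack_red_a, rack_red_b below 0.15 rad/s and distance of each of rack_red_a_heel, rack_red_b_heel from where it was at the start of the episode below 0.06 m and angle between rack_blue's own z axis and vertical between 0.85 and 0.96 rad and distance of rack_blue from where it was at the start of the episode below 0.015 m and distance of each of dish_a, dish_b, dish_c, media, marker, tipbox from where it was at the start of the episode below 0.02 m); the robot touches nothing.
It fails at once if a rack is lifted off the bench, or rocks over so far that its pivot edge rises more than 15 mm (height (world z) of any of rack_red_a_heel, rack_red_b_heel, rack_blue_heel above 0.015 m).
It fails at once if a red-capped rack is shoved more than 60 mm from its place (distance of any of rack_red_a_heel, rack_red_b_heel from where it was at the start of the episode above 0.06 m).
It fails at once if a rack is pushed with more than 20 N (contact force between any of the arm, the fingers and rack_red_a above 20 N or contact force between any of the arm, the fingers and rack_red_b above 20 N).
It fails at once if the blue-capped rack is moved more than 15 mm or rocked (distance of rack_blue from where it was at the start of the episode above 0.015 m or angle between rack_blue's own z axis and vertical below 0.82 rad).
It fails at once if another thing on the bench is moved more than 20 mm (distance of any of dish_a, dish_b, dish_c, media, marker, tipbox from where it was at the start of the episode above 0.02 m).
It also fails if it takes over 51 s, if anything falls off the work surface, if the arm or the gripper's body presses on something with over 40 N, if the wrist force passes 120 N, or if a joint passes its speed limit or range.

## Working session

There is one attempt and no reset: what is moved stays moved. The work goes in short steps, Python scripts to look and compute and a tool call to move; the robot and the scene stay as the last step left them, time stands still between calls to the robot, and variables do not carry over. Pictures are saved under pics/ and viewed, at most 10 in all, crops included, and the job is handed in when it is done.

Besides the shell and the picture viewer there is one more tool, called after "Call:" by a JSON object that holds its "method" and its "body", one argument or row to a line. send_rows: Moves the arm, as the interface text tells. Its arguments: {"type":"object","properties":{"steps":{"type":"array","items":{"type":"object","properties":{"gripper":{"type":"number"},"tx":{"type":"number"},"ty":{"type":"number"},"tz":{"type":"number"},"rx":{"type":"number"},"ry":{"type":"number"},"rz":{"type":"number"}}}},"newtons":{"type":"number"}},"required":["steps"]}

```bash
mkdir -p pics
python3 - <<'E'
from cell import ctrl
import cv2,numpy as np,pickle
s=ctrl.state();print(s['time_s'],s['eef_pos'],s['orientation'],s['width'])
out={}
for n in('scene','top'):
    p=ctrl.camera(n);out[n]={k:p[k] for k in p}
    cv2.imwrite(f'pics/{n}0.png',p['img'][:,:,::-1])
    for q in('rack_red_a','rack_red_a_heel','rack_blue','rack_red_a_push','media','tipbox'):
        for r in ctrl.regions_of(q,p):
            print(n,q,round(r['score'],2),np.round(r['location']),r['mask'].sum())
    print(p['camera_matrix'].tolist(),np.round(p['camera_from_world'],3).tolist())
pickle.dump(out,open('p0.pkl','wb'))
E
```

```text
0.0 [188.01479822 595.53668753 213.86905698] [ 1.52280977e-01  9.88337009e-01 -6.72923830e-04 -9.27572438e-05] 91.50662036977316
scene rack_red_a 0.82 [272. 372.] 1955
scene rack_red_a_heel 0.85 [274. 373.] 1984
scene rack_blue 0.97 [156. 239.] 1367
scene rack_blue 0.62 [281. 252.] 1123
scene rack_red_a_push 0.65 [272. 378.] 1926
scene media 0.59 [216. 194.] 1226
scene tipbox 0.93 [370. 424.] 4159
scene tipbox 0.2 [209. 365.] 220
[[409.07091449648436, 0.0, 287.00355873999047], [0.0, 409.07091449648436, 208.15467701681362], [0.0, 0.0, 1.0]] [[-0.838, 0.545, 0.013, 486.276], [0.369, 0.584, -0.723, -164.682], [-0.402, -0.601, -0.691, 1328.195], [0.0, 0.0, 0.0, 1.0]]
top rack_red_a 0.96 [224. 277.] 1204
top rack_red_a 0.77 [223. 195.] 1242
top rack_red_a_heel 0.81 [226. 197.] 1265
top rack_red_a_heel 0.71 [206. 364.] 1264
top rack_blue 0.6 [208. 366.] 1224
top rack_red_a_push 0.66 [223. 196.] 1271
top media 0.56 [146. 311.] 487
top tipbox 0.71 [208. 128.] 1155
[[410.3368017473616, 0.0, 276.3961829486896], [0.0, 410.3368017473616, 201.19535268657825], [0.0, 0.0, 1.0]] [[-0.011, -1.0, 0.005, 8.409], [-0.977, 0.01, -0.214, 592.316], [0.214, -0.007, -0.977, 1260.693], [0.0, 0.0, 0.0, 1.0]]
```

View pics/top0.png

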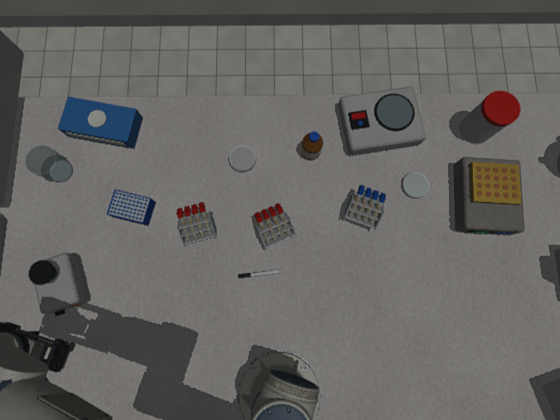

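View pics/scene0.png

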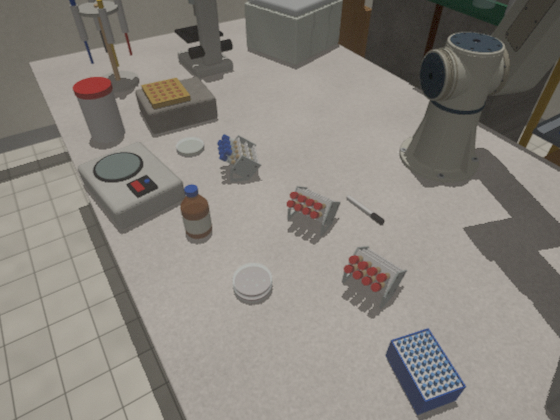

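The top view shows red racks at about (225,197) and (225,274) [row, col] and the blue rack at (208,366). All caps are on the far side from the robot. The nearby objects are the tipbox (208,130), dish (157,242), bottle (146,312) and marker (273,258). I'll fit heel x, y and yaw from the red cap silhouettes in both cameras.

```bash
cat > fit.py <<'E'
import cv2,numpy as np
from scipy.optimize import minimize
from scipy.spatial.transform import Rotation as Ro
t=np.linspace(0,2*np.pi,24,endpoint=False)
CAPS=[np.array([[x+9.5*np.cos(a),y+9.5*np.sin(a),z] for a in t for z in(93,112)])-[32,0,0] for x in(-12,12) for y in(-35,-12,12,35)]
def pose(P,p,lean):return (Ro.from_euler('z',p[2])*Ro.from_euler('y',lean)).apply(P)+[p[0],p[1],0]
def proj(c,P):
    T=c['camera_from_world'];q=(P@T[:3,:3].T+T[:3,3])@c['camera_matrix'].T
    return q[:,:2]/q[:,2:]
def red(c):
    h=cv2.cvtColor(c['img'],cv2.COLOR_RGB2HSV)
    return (((h[...,0]<6)|(h[...,0]>174))&(h[...,1]>130)&(h[...,2]>50)).astype(np.uint8)
S=4
def render(c,p,lean):
    m=np.zeros((420*S,560*S),np.uint8)
    for C in CAPS:
        u=proj(c,pose(C,p,lean))
        cv2.fillConvexPoly(m,cv2.convexHull(np.round((u+.5)*S-.5).astype(np.int32)),255)
    return cv2.resize(m,(560,420),interpolation=cv2.INTER_AREA)/255.
def fit(cams,p0,lean=np.radians(52)):
    data=[]
    for c in cams:
        u=proj(c,pose(np.array([[-32,0,100.]]),p0,lean))[0].astype(int)
        w=np.zeros((420,560));w[max(0,u[1]-35):u[1]+35,max(0,u[0]-35):u[0]+35]=1
        data.append((c,cv2.GaussianBlur(red(c)*w,(0,0),1.5)))
    f=lambda p:sum(((cv2.GaussianBlur(render(c,p,lean),(0,0),1.5)-d)**2).sum() for c,d in data)
    best=None
    for dy in(-.3,0,.3):
        x0=np.array(p0)+[0,0,dy]
        r=minimize(f,x0,method='Nelder-Mead',options=dict(initial_simplex=[x0,x0+[25,0,0],x0+[0,25,0],x0+[0,0,.25]],maxiter=150,xatol=.05,fatol=.01))
        if best is None or r.fun<best.fun:best=r
    return best.x,best.fun,f([1e4+0,0,0]) if 0 else sum((d**2).sum() for _,d in data)
def back(c,u,z):
    T=c['camera_from_world'];R=T[:3,:3];o=-R.T@T[:3,3]
    d=R.T@np.linalg.inv(c['camera_matrix'])@[u[0],u[1],1]
    return (o+d*(z-o[2])/d[2])[:2]
E
python3 - <<'E'
import pickle,numpy as np,cv2
from fit import *
o=pickle.load(open('p0.pkl','rb'));top=o['top'];sc=o['scene']
n,l,st,cc=cv2.connectedComponentsWithStats(red(top))
vis={k:o[k]['img'].copy() for k in o}
for name,u in(('L',(191,210)),('R',(268,213))):
    b=back(top,u,80);p0=[b[0]-60,b[1],0]
    for cams in([top],[top,sc]):
        x,f,tot=fit(cams,p0);print(name,np.round(x,3),round(f,1),round(tot,1))
    for k in o:
        for C in CAPS:
            cv2.polylines(vis[k],[cv2.convexHull(np.round(proj(o[k],pose(C,x,np.radians(52)))).astype(np.int32))],True,(0,255,0))
for nm,u,z in(('bottle',(312,150),70),('tipbox',(131,207),69),('dish',(242,158),16),('blue',(366,208),50),('marker',(258,273),10)):print(nm,np.round(back(top,u,z)))
a=cv2.resize(vis['top'][180:260,160:310],None,fx=4,fy=4);b=cv2.resize(vis['scene'][170:310,270:420],None,fx=4,fy=4)[:,:]
cv2.imwrite('pics/fit_top.png',a[:,:,::-1]);cv2.imwrite('pics/fit_sc.png',b[:,:,::-1])
E
```

```text
L [5.03015e+02 2.57178e+02 2.63000e-01] 17.8 126.8
L [5.03752e+02 2.54541e+02 3.11000e-01] 128.4 377.4
R [4.93799e+02 4.71900e+00 3.99000e-01] 11.7 135.5
R [4.94902e+02 1.50300e+00 4.47000e-01] 106.7 261.2
bottle [ 763. -118.]
tipbox [577. 468.]
dish [756. 118.]
blue [ 570. -289.]
marker [367.  64.]
```

View pics/fit_top.png

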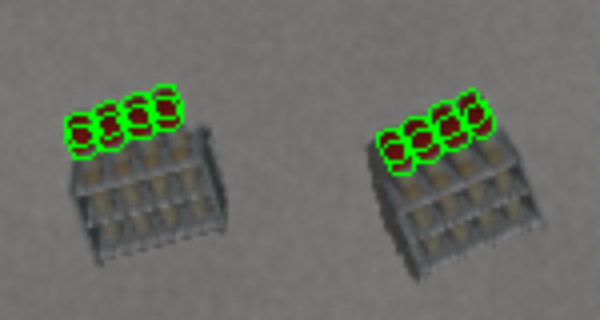

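View pics/fit_sc.png

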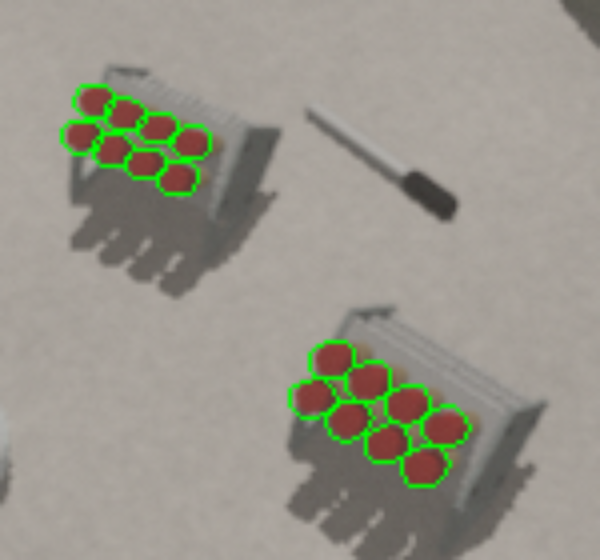

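The silhouettes sit well on the caps in both views. Estimated heels and yaws:
- **Left rack:** heel about (503.5, 255.5), yaw about 0.285.
- **Right rack:** heel about (494.5, 3), yaw about 0.42.

I'll shut the gripper, turn the tool so its y runs along the left rack's rows, and travel to beyond its caps at height.

Call:
{"method": "send_rows", "body": {
  "steps": [
    {"gripper":-1,"rz":-0.118},
    {"gripper":-1,"rz":-0.118},
    {"gripper":-1,"rz":-0.118},
    {"gripper":-1,"rz":-0.118},
    {"gripper":-1,"rz":-0.119},
    {"gripper":-1,"tx":-0.022,"ty":-0.0277},
    {"gripper":-1,"tx":-0.022,"ty":-0.0277},
    {"gripper":-1,"tx":-0.022,"ty":-0.0277},
    {"gripper":-1,"tx":-0.022,"ty":-0.0277},
    {"gripper":-1,"tx":-0.022,"ty":-0.0277},
    {"gripper":-1,"tx":-0.022,"ty":-0.0277},
    {"gripper":-1,"tx":-0.022,"ty":-0.0277},
    {"gripper":-1,"tx":-0.022,"ty":-0.0277},
    {"gripper":-1,"tx":-0.022,"ty":-0.0277},
    {"gripper":-1,"tx":-0.022,"ty":-0.0277},
    {"gripper":-1,"tx":-0.022,"ty":-0.0277},
    {"gripper":-1,"tx":-0.022,"ty":-0.0277},
    {"gripper":-1,"tx":-0.022,"ty":-0.0277},
    {"gripper":-1,"tx":-0.022,"ty":-0.0277},
    {"gripper":-1,"tx":-0.022,"ty":-0.0277}
  ],
  "newtons": 20
}}

```text
$.steps[0]: bad value
```

Call:
{"method": "send_rows", "body": {
  "steps": [
    {"gripper":-1,"tx":0,"ty":0,"tz":0,"rx":0,"ry":0,"rz":-0.118},
    {"gripper":-1,"tx":0,"ty":0,"tz":0,"rx":0,"ry":0,"rz":-0.118},
    {"gripper":-1,"tx":0,"ty":0,"tz":0,"rx":0,"ry":0,"rz":-0.118},
    {"gripper":-1,"tx":0,"ty":0,"tz":0,"rx":0,"ry":0,"rz":-0.118},
    {"gripper":-1,"tx":0,"ty":0,"tz":0,"rx":0,"ry":0,"rz":-0.119},
    {"gripper":-1,"tx":-0.022,"ty":-0.0277,"tz":0,"rx":0,"ry":0,"rz":0},
    {"gripper":-1,"tx":-0.022,"ty":-0.0277,"tz":0,"rx":0,"ry":0,"rz":0},
    {"gripper":-1,"tx":-0.022,"ty":-0.0277,"tz":0,"rx":0,"ry":0,"rz":0},
    {"gripper":-1,"tx":-0.022,"ty":-0.0277,"tz":0,"rx":0,"ry":0,"rz":0},
    {"gripper":-1,"tx":-0.022,"ty":-0.0277,"tz":0,"rx":0,"ry":0,"rz":0},
    {"gripper":-1,"tx":-0.022,"ty":-0.0277,"tz":0,"rx":0,"ry":0,"rz":0},
    {"gripper":-1,"tx":-0.022,"ty":-0.0277,"tz":0,"rx":0,"ry":0,"rz":0},
    {"gripper":-1,"tx":-0.022,"ty":-0.0277,"tz":0,"rx":0,"ry":0,"rz":0},
    {"gripper":-1,"tx":-0.022,"ty":-0.0277,"tz":0,"rx":0,"ry":0,"rz":0},
    {"gripper":-1,"tx":-0.022,"ty":-0.0277,"tz":0,"rx":0,"ry":0,"rz":0},
    {"gripper":-1,"tx":-0.022,"ty":-0.0277,"tz":0,"rx":0,"ry":0,"rz":0},
    {"gripper":-1,"tx":-0.022,"ty":-0.0277,"tz":0,"rx":0,"ry":0,"rz":0},
    {"gripper":-1,"tx":-0.022,"ty":-0.0277,"tz":0,"rx":0,"ry":0,"rz":0},
    {"gripper":-1,"tx":-0.022,"ty":-0.0277,"tz":0,"rx":0,"ry":0,"rz":0},
    {"gripper":-1,"tx":-0.022,"ty":-0.0277,"tz":0,"rx":0,"ry":0,"rz":0}
  ],
  "newtons": 20
}}

```text
time_s: 2.7
eef_pos: [622.8, 289.1, 214.6]
orientation: [-0.142, 0.99, 0.0, 0.0]
ft_force: [1.0, 0.4, 0.1]
width: 0.2
finger_force: 0.0
```

Call:
{"method": "send_rows", "body": {
  "steps": [
    {"gripper":-1,"tx":0,"ty":0,"tz":0.03,"rx":0,"ry":0,"rz":0},
    {"gripper":-1,"tx":0,"ty":0,"tz":0.03,"rx":0,"ry":0,"rz":0},
    {"gripper":-1,"tx":0,"ty":0,"tz":0.03,"rx":0,"ry":0,"rz":0},
    {"gripper":-1,"tx":0,"ty":0,"tz":0.03,"rx":0,"ry":0,"rz":0},
    {"gripper":-1,"tx":0,"ty":0,"tz":0.02,"rx":0,"ry":0,"rz":0},
    {"gripper":-1,"tx":0,"ty":0,"tz":0.012,"rx":0,"ry":0,"rz":0},
    {"gripper":-1,"tx":0,"ty":0,"tz":0,"rx":0,"ry":0,"rz":0},
    {"gripper":-1,"tx":0.005,"ty":0,"tz":0,"rx":0,"ry":0,"rz":0},
    {"gripper":-1,"tx":0.005,"ty":0,"tz":0,"rx":0,"ry":0,"rz":0},
    {"gripper":-1,"tx":0.005,"ty":0,"tz":0,"rx":0,"ry":0,"rz":0},
    {"gripper":-1,"tx":0.005,"ty":0,"tz":0,"rx":0,"ry":0,"rz":0},
    {"gripper":-1,"tx":0,"ty":0,"tz":0,"rx":0,"ry":0,"rz":0}
  ]
}}

```text
time_s: 3.9
eef_pos: [601.9, 284.4, 63.1]
orientation: [-0.142, 0.99, 0.0, 0.0]
ft_force: [1.0, 0.2, -0.3]
width: 0.2
finger_force: 0.0
```

Run:
```python
from cell import ctrl
import cv2,numpy as np
p=ctrl.camera('scene');a=cv2.resize(p['img'][170:310,270:420],None,fx=4,fy=4)
cv2.imwrite('pics/s1.png',a[:,:,::-1])
```

```text
(no output)
```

View pics/s1.png

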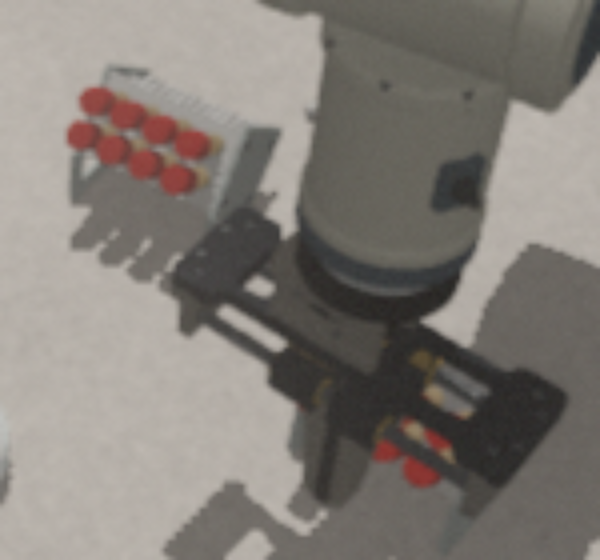

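The fingers stand in front of the middle caps of the left rack, centred and not yet touching. I'll advance slowly while watching the force.

Call:
{"method": "send_rows", "body": {
  "steps": [
    {"gripper":-1,"tx":0.002,"ty":0,"tz":0,"rx":0,"ry":0,"rz":0},
    {"gripper":-1,"tx":0.002,"ty":0,"tz":0,"rx":0,"ry":0,"rz":0},
    {"gripper":-1,"tx":0.002,"ty":0,"tz":0,"rx":0,"ry":0,"rz":0},
    {"gripper":-1,"tx":0.002,"ty":0,"tz":0,"rx":0,"ry":0,"rz":0},
    {"gripper":-1,"tx":0.002,"ty":0,"tz":0,"rx":0,"ry":0,"rz":0},
    {"gripper":-1,"tx":0.002,"ty":0,"tz":0,"rx":0,"ry":0,"rz":0},
    {"gripper":-1,"tx":0.002,"ty":0,"tz":0,"rx":0,"ry":0,"rz":0},
    {"gripper":-1,"tx":0.002,"ty":0,"tz":0,"rx":0,"ry":0,"rz":0},
    {"gripper":-1,"tx":0.002,"ty":0,"tz":0,"rx":0,"ry":0,"rz":0}
  ]
}}

```text
time_s: 4.85
eef_pos: [586.0, 279.8, 63.2]
orientation: [-0.142, 0.99, 0.0, 0.001]
ft_force: [2.0, 0.9, 3.0]
width: 0.0
finger_force: 1.5
```

Call:
{"method": "send_rows", "body": {
  "steps": [
    {"gripper":-1,"tx":0.002,"ty":0,"tz":-0.0012,"rx":0,"ry":0,"rz":0},
    {"gripper":-1,"tx":0.002,"ty":0,"tz":-0.0012,"rx":0,"ry":0,"rz":0},
    {"gripper":-1,"tx":0.002,"ty":0,"tz":-0.0012,"rx":0,"ry":0,"rz":0},
    {"gripper":-1,"tx":0.002,"ty":0,"tz":-0.0012,"rx":0,"ry":0,"rz":0},
    {"gripper":-1,"tx":0.002,"ty":0,"tz":-0.0012,"rx":0,"ry":0,"rz":0},
    {"gripper":-1,"tx":0.002,"ty":0,"tz":-0.0012,"rx":0,"ry":0,"rz":0}
  ]
}}

```text
time_s: 5.45
eef_pos: [573.1, 275.8, 69.6]
orientation: [-0.142, 0.99, -0.0, -0.0]
ft_force: [1.4, 0.6, 1.3]
width: 0.6
finger_force: 0.6
```

Run:
```python
from cell import ctrl
import cv2,numpy as np
p=ctrl.camera('scene');a=cv2.resize(p['img'][170:310,270:420],None,fx=4,fy=4)
cv2.imwrite('pics/s2.png',a[:,:,::-1])
```

```text
(no output)
```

View pics/s2.png

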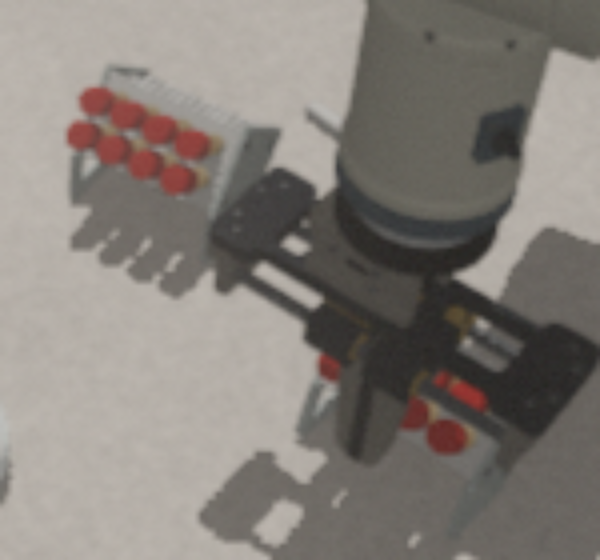

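The rack is rolling: its caps have risen and the legs are clear of the bench, with about 1–2 N of contact force. I'll continue.

Call:
{"method": "send_rows", "body": {
  "steps": [
    {"gripper":-1,"tx":0.002,"ty":0,"tz":-0.001,"rx":0,"ry":0,"rz":0},
    {"gripper":-1,"tx":0.002,"ty":0,"tz":-0.001,"rx":0,"ry":0,"rz":0},
    {"gripper":-1,"tx":0.002,"ty":0,"tz":-0.001,"rx":0,"ry":0,"rz":0},
    {"gripper":-1,"tx":0.0015,"ty":0,"tz":-0.0005,"rx":0,"ry":0,"rz":0},
    {"gripper":-1,"tx":0.0015,"ty":0,"tz":-0.0005,"rx":0,"ry":0,"rz":0}
  ]
}}

```text
time_s: 6.0
eef_pos: [564.8, 273.4, 73.8]
orientation: [-0.142, 0.99, -0.0, -0.0]
ft_force: [-0.0, 0.3, 0.0]
width: 0.6
finger_force: 0.2
```

Call:
{"method": "send_rows", "body": {
  "steps": [
    {"gripper":-1,"tx":0.0015,"ty":0,"tz":-0.0005,"rx":0,"ry":0,"rz":0},
    {"gripper":-1,"tx":0.0015,"ty":0,"tz":-0.0005,"rx":0,"ry":0,"rz":0},
    {"gripper":-1,"tx":0.0015,"ty":0,"tz":-0.0005,"rx":0,"ry":0,"rz":0}
  ]
}}

```text
time_s: 6.3
eef_pos: [560.6, 272.2, 75.2]
orientation: [-0.142, 0.99, -0.0, -0.0]
ft_force: [0.4, 0.0, -0.3]
width: 0.5
finger_force: 0.1
```

Call:
{"method": "send_rows", "body": {
  "steps": [
    {"gripper":-1,"tx":0.0015,"ty":0,"tz":-0.0005,"rx":0,"ry":0,"rz":0},
    {"gripper":-1,"tx":0.0015,"ty":0,"tz":-0.0005,"rx":0,"ry":0,"rz":0},
    {"gripper":-1,"tx":0.0015,"ty":0,"tz":-0.0005,"rx":0,"ry":0,"rz":0},
    {"gripper":-1,"tx":0.0015,"ty":0,"tz":0,"rx":0,"ry":0,"rz":0},
    {"gripper":-1,"tx":0,"ty":0,"tz":0,"rx":0,"ry":0,"rz":0},
    {"gripper":-1,"tx":0,"ty":0,"tz":0,"rx":0,"ry":0,"rz":0},
    {"gripper":-1,"tx":0,"ty":0,"tz":0,"rx":0,"ry":0,"rz":0}
  ]
}}

```text
time_s: 7.0
eef_pos: [555.1, 270.6, 76.8]
orientation: [-0.142, 0.99, 0.0, -0.0]
ft_force: [-0.6, 0.8, -0.4]
width: 0.4
finger_force: 0.0
```

Run:
```python
from cell import ctrl
import cv2,numpy as np
p=ctrl.camera('scene');a=cv2.resize(p['img'][170:310,270:420],None,fx=4,fy=4)
cv2.imwrite('pics/s3.png',a[:,:,::-1])
```

```text
(no output)
```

View pics/s3.png

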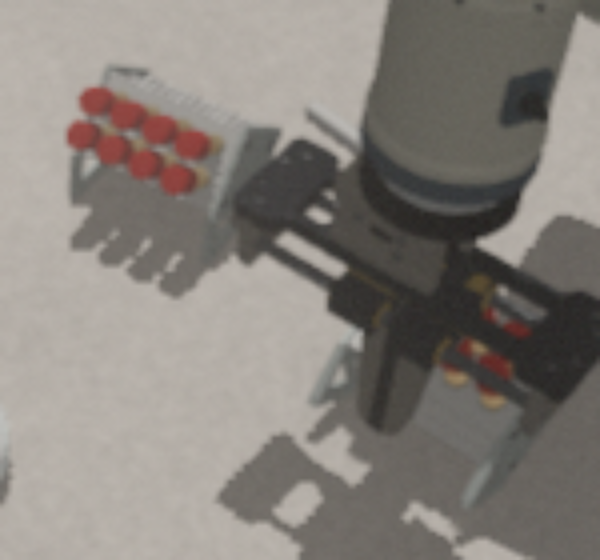

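The left rack has rocked down on to its base and is upright, and the finger is free. I'll back out, rise, and go across to the right rack.

Call:
{"method": "send_rows", "body": {
  "steps": [
    {"gripper":-1,"tx":-0.02,"ty":0,"tz":0,"rx":0,"ry":0,"rz":0},
    {"gripper":-1,"tx":-0.02,"ty":0,"tz":0,"rx":0,"ry":0,"rz":0},
    {"gripper":-1,"tx":-0.02,"ty":0,"tz":0,"rx":0,"ry":0,"rz":0},
    {"gripper":-1,"tx":0,"ty":0,"tz":-0.03,"rx":0,"ry":0,"rz":0},
    {"gripper":-1,"tx":0,"ty":0,"tz":-0.03,"rx":0,"ry":0,"rz":0},
    {"gripper":-1,"tx":0,"ty":0,"tz":-0.013,"rx":0,"ry":0,"rz":-0.135},
    {"gripper":-1,"tx":0.01275,"ty":-0.0264,"tz":0,"rx":0,"ry":0,"rz":0},
    {"gripper":-1,"tx":0.01275,"ty":-0.0264,"tz":0,"rx":0,"ry":0,"rz":0},
    {"gripper":-1,"tx":0.01275,"ty":-0.0264,"tz":0,"rx":0,"ry":0,"rz":0},
    {"gripper":-1,"tx":0.01275,"ty":-0.0264,"tz":0,"rx":0,"ry":0,"rz":0},
    {"gripper":-1,"tx":0.01275,"ty":-0.0264,"tz":0,"rx":0,"ry":0,"rz":0},
    {"gripper":-1,"tx":0.01275,"ty":-0.0264,"tz":0,"rx":0,"ry":0,"rz":0},
    {"gripper":-1,"tx":0.01275,"ty":-0.0264,"tz":0,"rx":0,"ry":0,"rz":0},
    {"gripper":-1,"tx":0.01275,"ty":-0.0264,"tz":0,"rx":0,"ry":0,"rz":0},
    {"gripper":-1,"tx":0,"ty":0,"tz":0,"rx":0,"ry":0,"rz":0}
  ]
}}

```text
time_s: 8.55
eef_pos: [605.4, 50.1, 149.8]
orientation: [-0.207, 0.978, -0.0, -0.0]
ft_force: [0.2, -0.5, 0.1]
width: 0.3
finger_force: 0.0
```

Call:
{"method": "send_rows", "body": {
  "steps": [
    {"gripper":-1,"tx":0,"ty":0.001,"tz":0.03,"rx":0,"ry":0,"rz":0},
    {"gripper":-1,"tx":0,"ty":0.001,"tz":0.03,"rx":0,"ry":0,"rz":0},
    {"gripper":-1,"tx":0,"ty":0,"tz":0.025,"rx":0,"ry":0,"rz":0},
    {"gripper":-1,"tx":0.005,"ty":0,"tz":0,"rx":0,"ry":0,"rz":0},
    {"gripper":-1,"tx":0.005,"ty":0,"tz":0,"rx":0,"ry":0,"rz":0},
    {"gripper":-1,"tx":0.005,"ty":0,"tz":0,"rx":0,"ry":0,"rz":0},
    {"gripper":-1,"tx":0.004,"ty":0,"tz":0,"rx":0,"ry":0,"rz":0},
    {"gripper":-1,"tx":0.002,"ty":0,"tz":0,"rx":0,"ry":0,"rz":0},
    {"gripper":-1,"tx":0.002,"ty":0,"tz":0,"rx":0,"ry":0,"rz":0},
    {"gripper":-1,"tx":0.002,"ty":0,"tz":0,"rx":0,"ry":0,"rz":0},
    {"gripper":-1,"tx":0.002,"ty":0,"tz":0,"rx":0,"ry":0,"rz":0},
    {"gripper":-1,"tx":0.002,"ty":0,"tz":0,"rx":0,"ry":0,"rz":0},
    {"gripper":-1,"tx":0.002,"ty":0,"tz":-0.0008,"rx":0,"ry":0,"rz":0},
    {"gripper":-1,"tx":0.002,"ty":0,"tz":-0.0012,"rx":0,"ry":0,"rz":0},
    {"gripper":-1,"tx":0.002,"ty":0,"tz":-0.0012,"rx":0,"ry":0,"rz":0}
  ]
}}

```text
time_s: 10.05
eef_pos: [573.3, 40.7, 68.3]
orientation: [-0.208, 0.978, 0.0, 0.001]
ft_force: [1.4, 1.5, 0.2]
width: 0.4
finger_force: 1.0
```

Call:
{"method": "send_rows", "body": {
  "steps": [
    {"gripper":-1,"tx":0.002,"ty":0,"tz":-0.0012,"rx":0,"ry":0,"rz":0},
    {"gripper":-1,"tx":0.002,"ty":0,"tz":-0.0012,"rx":0,"ry":0,"rz":0},
    {"gripper":-1,"tx":0.002,"ty":0,"tz":-0.0012,"rx":0,"ry":0,"rz":0},
    {"gripper":-1,"tx":0.002,"ty":0,"tz":-0.0012,"rx":0,"ry":0,"rz":0},
    {"gripper":-1,"tx":0.002,"ty":0,"tz":-0.0012,"rx":0,"ry":0,"rz":0},
    {"gripper":-1,"tx":0.002,"ty":0,"tz":-0.001,"rx":0,"ry":0,"rz":0},
    {"gripper":-1,"tx":0.002,"ty":0,"tz":-0.001,"rx":0,"ry":0,"rz":0},
    {"gripper":-1,"tx":0.002,"ty":0,"tz":-0.001,"rx":0,"ry":0,"rz":0}
  ]
}}

```text
time_s: 10.85
eef_pos: [557.8, 33.9, 76.9]
orientation: [-0.209, 0.978, 0.0, -0.0]
ft_force: [1.6, 0.5, 0.2]
width: 0.4
finger_force: 0.3
```

Call:
{"method": "send_rows", "body": {
  "steps": [
    {"gripper":-1,"tx":0.002,"ty":0,"tz":-0.0008,"rx":0,"ry":0,"rz":0},
    {"gripper":-1,"tx":0.0015,"ty":0,"tz":-0.0005,"rx":0,"ry":0,"rz":0},
    {"gripper":-1,"tx":0.0015,"ty":0,"tz":-0.0005,"rx":0,"ry":0,"rz":0},
    {"gripper":-1,"tx":0.0015,"ty":0,"tz":-0.0005,"rx":0,"ry":0,"rz":0},
    {"gripper":-1,"tx":0.0015,"ty":0,"tz":-0.0005,"rx":0,"ry":0,"rz":0},
    {"gripper":-1,"tx":0.0015,"ty":0,"tz":-0.0005,"rx":0,"ry":0,"rz":0}
  ]
}}

```text
time_s: 11.45
eef_pos: [549.4, 30.1, 80.3]
orientation: [-0.209, 0.978, 0.0, -0.0]
ft_force: [-0.6, 0.5, 0.1]
width: 0.5
finger_force: 0.0
```

Call:
{"method": "send_rows", "body": {
  "steps": [
    {"gripper":-1,"tx":0.0015,"ty":0,"tz":-0.0005,"rx":0,"ry":0,"rz":0},
    {"gripper":-1,"tx":0.0015,"ty":0,"tz":-0.0005,"rx":0,"ry":0,"rz":0},
    {"gripper":-1,"tx":0.0015,"ty":0,"tz":-0.0005,"rx":0,"ry":0,"rz":0},
    {"gripper":-1,"tx":0.0015,"ty":0,"tz":0,"rx":0,"ry":0,"rz":0},
    {"gripper":-1,"tx":0.0015,"ty":0,"tz":0,"rx":0,"ry":0,"rz":0},
    {"gripper":-1,"tx":0,"ty":0,"tz":0,"rx":0,"ry":0,"rz":0},
    {"gripper":-1,"tx":0,"ty":0,"tz":0,"rx":0,"ry":0,"rz":0},
    {"gripper":-1,"tx":0,"ty":0,"tz":0,"rx":0,"ry":0,"rz":0},
    {"gripper":-1,"tx":0,"ty":0,"tz":0,"rx":0,"ry":0,"rz":0}
  ]
}}

```text
time_s: 12.35
eef_pos: [542.8, 27.1, 81.8]
orientation: [-0.209, 0.978, -0.0, 0.0]
ft_force: [1.1, -0.7, 0.1]
width: 0.4
finger_force: 0.0
```

Run:
```python
from cell import ctrl
import cv2,numpy as np
p=ctrl.camera('scene');a=cv2.resize(p['img'][130:310,240:430],None,fx=3,fy=3)
cv2.imwrite('pics/s4.png',a[:,:,::-1])
```

```text
(no output)
```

View pics/s4.png

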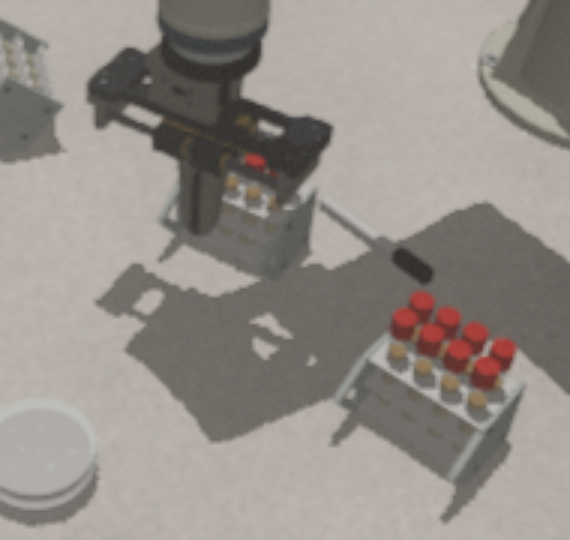

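Both red racks now stand upright. I'll back out and rise clear.

Call:
{"method": "send_rows", "body": {
  "steps": [
    {"gripper":-1,"tx":-0.02,"ty":0,"tz":0,"rx":0,"ry":0,"rz":0},
    {"gripper":-1,"tx":-0.02,"ty":0,"tz":0,"rx":0,"ry":0,"rz":0},
    {"gripper":-1,"tx":-0.02,"ty":0,"tz":0,"rx":0,"ry":0,"rz":0},
    {"gripper":-1,"tx":0,"ty":0,"tz":-0.04,"rx":0,"ry":0,"rz":0},
    {"gripper":-1,"tx":0,"ty":0,"tz":-0.04,"rx":0,"ry":0,"rz":0},
    {"gripper":-1,"tx":0,"ty":0,"tz":-0.04,"rx":0,"ry":0,"rz":0},
    {"gripper":-1,"tx":0,"ty":0,"tz":-0.04,"rx":0,"ry":0,"rz":0},
    {"gripper":-1,"tx":0,"ty":0,"tz":0,"rx":0,"ry":0,"rz":0},
    {"gripper":-1,"tx":0,"ty":0,"tz":0,"rx":0,"ry":0,"rz":0},
    {"gripper":-1,"tx":0,"ty":0,"tz":0,"rx":0,"ry":0,"rz":0}
  ]
}}

```text
time_s: 13.4
eef_pos: [596.7, 51.5, 240.4]
orientation: [-0.209, 0.978, 0.0, -0.001]
ft_force: [0.0, 0.5, -0.8]
width: 0.5
finger_force: 0.0
```

Run:
```python
from cell import ctrl
import numpy as np
from fit import *
p=ctrl.camera('scene')
for n,x0 in(('L',[503.5,255.5,.285]),('R',[494.5,3,.42])):
    for lean in(0,.12,-.12):
        x,f,t=fit([p],x0,lean);print(n,lean,np.round(x,2),round(f,1),round(t,1))
cv2.imwrite('pics/end.png',p['img'][:,:,::-1])
```

```text
L 0 [4.9256e+02 2.5741e+02 3.4000e-01] 91.2 279.5
L 0.12 [4.8312e+02 2.5466e+02 3.4000e-01] 101.7 279.5
L -0.12 [4.9979e+02 2.5763e+02 3.3000e-01] 74.0 279.5
R 0 [484.14   2.62   0.56] 128.1 98.0
R 0.12 [475.6   -1.95   0.57] 144.2 98.0
R -0.12 [493.51   4.33   0.52] 109.1 98.0
```

View pics/end.png

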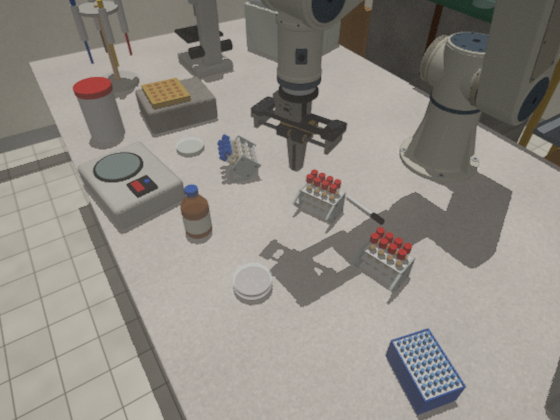

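The final view shows both red racks upright at (195,321) and (258,387), with heels about 10 mm from where they started. The blue rack is still slanted, and the marker and everything else are in place.

```bash
python3 -c "
from cell import ctrl
print(ctrl.close_job())"
```

```text
the job is handed in; nothing more can be done
None
```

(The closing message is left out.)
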